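# Hold the kiln open with its lift lever

### The job

The pieces in the bench-top kiln are ready to come out. Switch the kiln off first by pushing the toggle on top of its white controller box over to the other side, then press the long, padded end of the kiln's side lever smoothly all the way down so that the heavy lid is raised, and finish while still holding it down with the fingers so that the lid stays open. Do not touch the hot lid, and leave everything else on the bench where it stands.

Things in the scene. Friction and masses are not known exactly. Their poses are not given: they have to be found in the camera images.
- controller: white kiln controller box standing fixed on the bench, 120 (x) x 100 (y) x 85 mm high; origin at the centre of its underside, z up. Its front face with the dark display window looks to its -x; the mains toggle stands in the middle of its top
- mains_toggle (a joint): bat-handle mains toggle in the middle of the controller's top: a steel rod 11 mm thick, 46 mm long, pivoting about the box's y axis at 91 mm above the bench (6 mm above the box's top, over the box's centre). 0 = on, leaning 0.5 rad to the box's front (-x, the display side); 1.0 = off, leaning 0.5 rad to the box's back (+x). It stays where it is left and moves under about 2 N at its tip; there is a firm stop at each end
- toggle_tip (a point): centre of the rounded end of the toggle, moving with it: about 22 mm from the box's centre line towards front (on) or back (off) and about 131 mm above the bench at either end
- kiln: fixed bench-top kiln, a grey steel-clad firebrick box 250 x 250 mm with a lid on top (top of the closed lid 255 mm above the bench). Origin at the centre of its underside, z up; its front with the vent slots looks to its -x, the lid hinges along its rear (+x) edge and the lift lever runs along its -y side, sticking out past the front
- lever_angle (a joint): angle in rad of the lift lever, a straight flat steel bar 10 mm thick and 24 mm deep, turning in the kiln's x-z plane about the point lever_pivot. 0 = at rest, the long end sloping up 0.26 rad above level towards the kiln's front; it grows as the long end goes down: 0.26 = level, 0.62 = down on its firm stop, the long end 0.36 rad below level. Pressing the pad takes about 7 to 14 N all the way (it is the lid's weight on the short end); let go, it comes back up
- lever_pivot (a point): the fixed fulcrum of the lift lever, at (-45, -152, 172) mm in the kiln's frame
- lift_lever: the lift lever as a whole: the steel bar, reaching 280 mm from the fulcrum to its long end and 115 mm to its short end, and the black rubber palm pad 60 (along the bar) x 70 (across) x 12 mm on top of the long end. Its origin is the fulcrum; its axes are the kiln's while at rest and turn with it. The pad is at the point pad_top
- pad_top (a point): centre of the pad's upper face, the place to press; it lies 280 mm along the bar from the fulcrum and 24 mm square above the bar's centre line, 267 mm above the bench at rest and about 96 mm above it when fully down. Its path is an arc that stays within 20 mm of a vertical line
- lid_angle (a joint): opening angle in rad of the kiln's lid about its rear edge: 0 = shut, about 0.58 with the lever on its stop. The lever's short end lifts it by a steel pin on the lid's side
- kiln_lid: the lid itself, a steel-banded firebrick slab 250 x 250 x 45 mm, about 2 kg, hot, hinged along its rear edge; origin at the middle of its underside, 210 mm above the bench when shut, x to the kiln's rear
- flux_tub: white plastic tub with a blue screw lid, 94 mm across, 93 mm high, loose; origin at the centre of its underside. Leave alone
- charcoal: black charcoal soldering block with binding wire, 140 (x) x 70 (y) x 32 mm, loose, origin at the centre of its underside. Leave alone
- borax_dish: small white ceramic dish, 68 mm across, 22 mm high, loose, often under the lever. Leave alone
- slot_stand: black eight-sided stand, 84 mm across, 66 mm high, loose. Leave alone
- tweezers: steel tweezers lying on the bench along their x axis, 172 mm long, 7 mm high, loose. Leave alone
- tool_jar: glass jar of pens and tools, 80 mm across, 180 mm high in all, loose. Leave alone
- spray_bottle: small trigger spray bottle, 66 mm across, 180 mm high, loose. Leave alone
Mind the look-alikes: they are no part of the job. What is shaped like the controller but red is not meant.

How it is judged (in metres and radians):
On the way, in this order (a step that is already met when the one before it is completed fails the run):
1. the kiln is switched off: toggle pushed over to its other side (value of joint mains_toggle above 0.85 rad), for 0.2 s.
2. the lever is pressed down by the fingers and the lid is fully raised (value of joint lever_angle above 0.55 rad and value of joint lid_angle above 0.5 rad and contact force between the fingers and lift_lever above 2 N), for 0.3 s.
At the end, for the whole second after the job is handed in: the toggle is off (past 0.85 rad of 1.0), the lever is held down within 0.07 rad of its stop by the fingers pressing on it with more than 2 N, and the lid is up (more than 0.5 rad) and still (all of step 2 and value of joint mains_toggle above 0.85 rad and velocity of joint lid_angle between -0.1 and 0.1 rad/s); the arm keeps its last pose, push and grip.
It fails at once if the lid is raised while the kiln is still switched on (value of joint lid_angle above 0.08 rad and value of joint mains_toggle below 0.7 rad).
It fails at once if the robot touches the hot lid (contact force between any of the fingers, the arm and kiln_lid above 0.5 N).
It fails at once if the lid is thrown up or let fall (velocity of joint lid_angle above 2.5 rad/s or velocity of joint lid_angle below -2 rad/s).
It fails at once if something else on the bench is moved or lifted (distance of any of flux_tub, charcoal, borax_dish, slot_stand, tweezers, tool_jar, spray_bottle from where it was at the start of the episode above 0.02 m).
It also fails if it takes over 45 s, if anything falls off the work surface, if the arm or the gripper's body presses on something with over 40 N, if the wrist force passes 120 N, or if a joint passes its speed limit or range.

### The arm

A 7-joint arm with a two-finger parallel gripper is mounted at the origin on the work surface. World frame = base frame: x ahead of the robot, y to its left, z up, the work surface at z = 0. Lengths are in mm, angles in rad, forces in N, time in s.
With the tool pointing down it reaches from about 400 to 875 mm from the base axis. Payload 6.5 kg.
Tool frame: the origin (TCP) lies at the very end of the fingers, on their centre line; the grasp point (between the pads) lies 19 mm behind it; z points along the fingers, y is the line along which they close (so a half turn about z gives the same grasp; the last joint's range is limited). The gripper opens to 88 mm and grips with 3 to 60 N. Pads are 18 mm wide; open, the fingers measure 123 mm over their backs; the gripper's body (75 mm by 187 mm) begins 45 mm behind the grasp point.
Start: joints at [-1.305, 0.536, -0.004, 1.538, 0.003, 1.067, -0.071], TCP at [211.729, 614.541, 238.716] pointing down, gripper open.
Joint ranges: [-2.7, 2.7], [-0.37, 2.16], [-1.27, 1.26], [0.24, 2.4], [-1.31, 4.45], [0.19, 1.91], [-2.76, 2.76]. Speed limits (rad/s): [2.39, 2.39, 3.14, 3.14, 3.14, 3.14, 3.14].

### API

Orientations are given as [roll, pitch, yaw] about the fixed x, y, z axes, in that order (R = Rz(yaw) Ry(pitch) Rx(roll)).
In Python, from station import env gives the robot as it stands.
- The arm moves only by the tool drive_tool, never from a script. Its argument "steps" is a list of rows, each a list of 4 numbers: the shift along the tool's x, y, z in mm, then the turn about the tool's z in degrees. In form: [[x, y, z, turn], ...]. A call has 1 to 12 rows; each row shifts and turns the commanded pose from where the row before left it, along the tool's axes as they then stand; what a row does not reach is not made up. A row lasts 1/10 s, in which the tool goes at most 50 mm and 8.59 degrees, less where a joint would pass 70% of its speed; a pose out of reach is approached as far as the arm can. A call with a gripper value outside its range is refused whole. "jaw" is the opening, from 0 (shut) to 1 (fully open), set as the call begins (left out, the last holds). The fingers move at their own pace and stop on an object; "force" is the grip in N (left out, the last holds). Time passes only in rows, so rows that do not move let the fingers close. It gives the time, the measured TCP pose, the force, the opening and the grip force at its end, in the units of the state.
- env.get_obs(): the state, without advancing time (a new reading comes with each control period).
- env.camera(name): name is "scene" or "side" or "wrist"; returns a dict with "img" (384x512x3 uint8, blue, green, red), "mtx" (3x3 intrinsics, pixels), "D" ([k1, k2, p1, p2, k3] as OpenCV has them; the pictures are not rectified), "T" (4x4, takes a point from camera to world coordinates); the wrist camera has in their place "hand_eye" (4x4, takes a point from camera to tool coordinates, whose origin is the TCP and whose axes are the flange's). Camera axes: x right, y down, z forward; pixel columns grow to the right and rows downward; lengths in mm; the calibration is good to about 2 mm. A picture is of the moment at which its call begins: read the wrist's pose just before it. There is no depth.
- env.finish_job(): hands the job in; it is judged then, once.
The state is a dict: "clock": time; "joint_pos": joint angles; "joint_vel": joint speeds; "effort": joint torques, N m; "eef_pos": TCP position; "orientation": TCP orientation; "wrist_force": force on the tool from outside, world axes, zero at the start; "moment": the same for the moment, N m; "finger_gap": finger opening in mm; "gripper_force": force on a finger pad.
Only numpy, scipy, OpenCV 4.12 (cv2) and the standard library are available. Lean on these libraries where they do the work, as an engineer would, in place of code of your own. Each camera call takes 0.05 s, during which the arm holds its last target. There are 200 camera calls.

## Working session

There is one attempt and no reset: what is moved stays moved. The work goes in short steps, Python scripts to look and compute and a tool call to move; the robot and the scene stay as the last step left them, time stands still between calls to the robot, and variables do not carry over. Pictures are saved under pics/ and viewed, at most 10 in all, crops included, and the job is handed in when it is done.

Besides the shell and the picture viewer there is one more tool, called after "Call:" as a command line: name --pt "numbers of a row" for each row, then --argument value for the rest. drive_tool: Moves the arm, as the interface text tells. Its arguments: {"type":"object","properties":{"steps":{"type":"array","items":{"type":"array","items":{"type":"number"}}},"jaw":{"type":"number"},"force":{"type":"number"}},"required":["steps"]}

```bash
mkdir -p pics; cat > h.py <<'E'
import numpy as np, cv2, pickle
from station import env
def snap(n,f):
    s=env.get_obs(); c=env.camera(n); cv2.imwrite(f'pics/{f}.png',c['img']); c['s']=s
    pickle.dump(c,open(f'pics/{f}.pkl','wb')); return c
def load(f): return pickle.load(open(f'pics/{f}.pkl','rb'))
def ray(c,uv):
    p=cv2.undistortPoints(np.array([[uv]],float),c['mtx'],c['D'])[0,0]
    return c['T'][:3,3], c['T'][:3,:3]@np.array([p[0],p[1],1])
def at_z(c,uv,z):
    o,d=ray(c,uv); return o+d*(z-o[2])/d[2]
def proj(c,P):
    Ti=np.linalg.inv(c['T']); r=cv2.Rodrigues(Ti[:3,:3])[0]
    return cv2.projectPoints(np.array(P,float).reshape(-1,1,3),r,Ti[:3,3],c['mtx'],c['D'])[0][:,0]
def tri(c1,u1,c2,u2):
    A=[];b=[]
    A=np.zeros((3,3));b=np.zeros(3)
    for c,u in((c1,u1),(c2,u2)):
        o,d=ray(c,u);d=d/np.linalg.norm(d);M=np.eye(3)-np.outer(d,d);A+=M;b+=M@o
    return np.linalg.solve(A,b)
E
python3 - <<'E'
from h import *
a=snap('scene','s1');b=snap('side','d1')
for c in(a,b):print(c['T'].round(2).tolist())
for n,c in(('s1',a),('d1',b)): cv2.imwrite(f'pics/{n}b.png',cv2.resize(c['img'],(800,600),interpolation=cv2.INTER_CUBIC))
o=env.get_obs();print(o['eef_pos'],o['orientation'],o['wrist_force'],o['finger_gap'])
E
```

```text
[[0.52, 0.74, -0.43, 1241.8], [0.86, -0.44, 0.27, -423.75], [0.01, -0.51, -0.86, 1572.03], [0.0, 0.0, 0.0, 1.0]]
[[0.96, -0.19, 0.21, 164.52], [-0.28, -0.68, 0.68, -1195.86], [0.02, -0.71, -0.71, 1452.33], [0.0, 0.0, 0.0, 1.0]]
[211.55485002 614.0319019  237.91065578] [-3.14003021e+00  1.14989570e-04  2.80985709e+00] [-0.51208225 -0.12818341  0.20918015] 87.88143463490616
```

View pics/s1b.png

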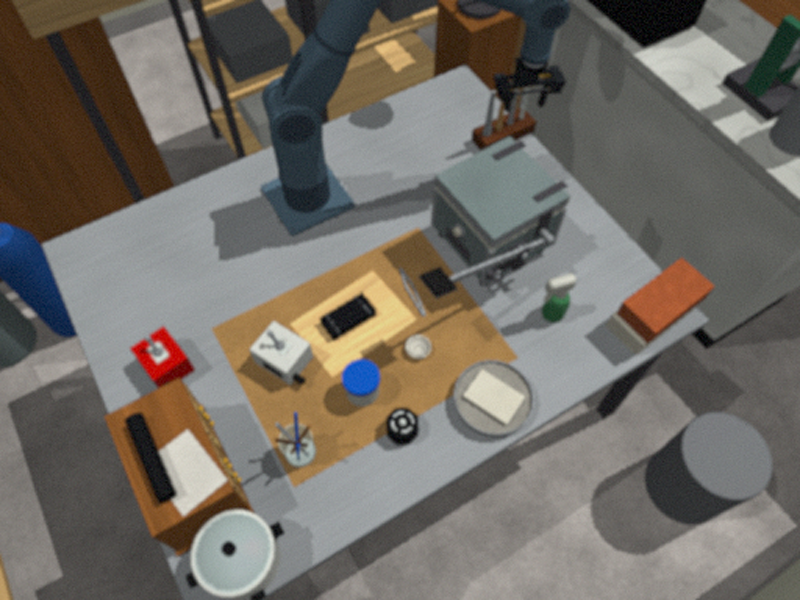

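View pics/d1b.png

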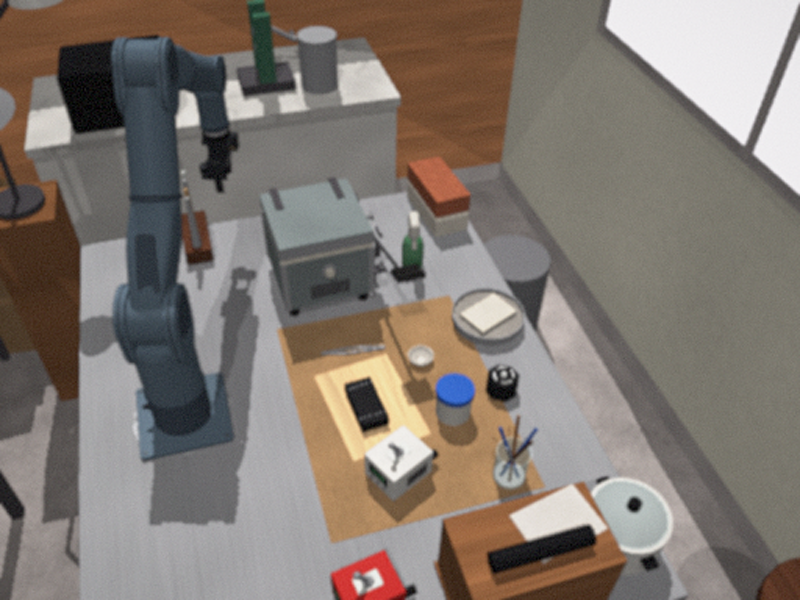

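The scene view shows the kiln at about (500,200) with the pad at (438,281) and the white controller at (281,350). The side view has the controller at (398,462) and the pad at (408,272). The red box is the decoy. I'll enlarge the crops next.

```bash
python3 - <<'E'
from h import *
a=load('s1')['img'];b=load('d1')['img']
def cr(i,x,y,w,h): return cv2.resize(i[y:y+h,x:x+w],(400,300),interpolation=cv2.INTER_CUBIC)
# 5x crops 80x60 / 3.33x 120x90
o=np.vstack([np.hstack([cr(a,150,195,80,60),cr(b,220,265,80,60)]),np.hstack([cr(a,260,85,120,90+0),cr(b,160,110,120,90)])])
cv2.imwrite('pics/c1.png',o)
E
```

```text
(no output)
```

View pics/c1.png

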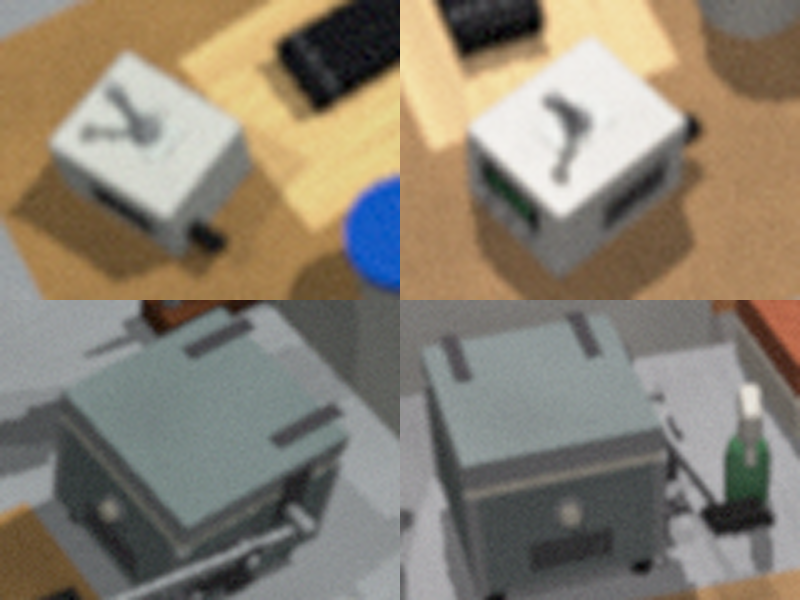

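```bash
cat > fit.py <<'E'
from h import *
from scipy.optimize import least_squares
a,b=load('s1'),load('d1')
def Rz(t): return np.array([[np.cos(t),-np.sin(t),0],[np.sin(t),np.cos(t),0],[0,0,1]])
def fit(ms,h,w,l,t0,xy0):
    # ms: list of (cam, pixels, corner ids) ; corner order local
    C=np.array([[-w,-l,h],[w,-l,h],[w,l,h],[-w,l,h]])/np.array([2,2,1])
    def f(p): return np.concatenate([(proj(c,(Rz(p[2])@C[i].T).T+[p[0],p[1],0])-m).ravel() for c,m,i in ms])
    r=least_squares(f,[*xy0,t0]); return r.x,np.abs(r.fun).max(),r.fun.round(1)
S=lambda P,x,y,k:np.array(P,float)/k+[x,y]
cs=S([(127,52),(243,130),(170,222),(52,145)],150,195,5)
cd=S([(192,40),(285,125),(160,215),(70,130)],220,265,5)
for c,m in((a,cs),(b,cd)): print(np.array([at_z(c,u,85)[:2] for u in m]).round().tolist())
ks=S([(65,95),(225,8),(348,135),(185,227)],260,85,10/3)
kd=S([(23,45),(205,15),(265,152),(65,167)],160,110,10/3)
for c,m in((a,ks),(b,kd)): print(np.array([at_z(c,u,255)[:2] for u in m]).round().tolist())
print('pad',tri(a,(438*.64,281*.64),b,(160+338*.3,110+213*.3)))
E
python3 fit.py
```

```text
[[388.0, -281.0], [498.0, -233.0], [540.0, -317.0], [433.0, -368.0]]
[[490.0, -240.0], [530.0, -327.0], [427.0, -372.0], [386.0, -290.0]]
[[317.0, 251.0], [300.0, 506.0], [545.0, 511.0], [555.0, 263.0]]
[[301.0, 504.0], [543.0, 507.0], [544.0, 211.0], [310.0, 248.0]]
pad [592.6802866   76.95852598 262.6763016 ]
```

```bash
cat >> fit.py <<'E'
r=fit([(a,cs,[3,2,1,0]),(b,cd,[2,1,0,3])],85,120,100,.42,(462,-303));print('ctrl',r)
x,y,t=r[0]
P=[Rz(t)@q+[x,y,0] for q in([0,0,91],[-22,0,131],[22,0,131])]
print('scene crop',((proj(a,P)-[150,195])*5).round(), 'side',((proj(b,P)-[220,265])*5+[400,0]).round())
r=fit([(a,ks,[0,1,2,3]),(b,kd[:2],[1,2])],255,250,250,1.6,(426,380)) if 0 else fit([(a,ks,[3,2,1,0]),(b,kd[:2],[2,1])],255,250,250,1.6,(426,380));print('kiln',r)
x,y,t=r[0]
for d in(0,.26,.62):
    g=.26-d; print(d,Rz(t)@[-45-280*np.cos(g)+24*np.sin(g),-152,172+280*np.sin(g)+24*np.cos(g)]+[x,y,0])
E
python3 fit.py
```

```text
[[388.0, -281.0], [498.0, -233.0], [540.0, -317.0], [433.0, -368.0]]
[[490.0, -240.0], [530.0, -327.0], [427.0, -372.0], [386.0, -290.0]]
[[317.0, 251.0], [300.0, 506.0], [545.0, 511.0], [555.0, 263.0]]
[[301.0, 504.0], [543.0, 507.0], [544.0, 211.0], [310.0, 248.0]]
pad [592.6802866   76.95852598 262.6763016 ]
ctrl (array([ 4.61111006e+02, -3.02917141e+02,  4.41757892e-01]), np.float64(1.9268030737931667), array([-0.7, -0.2, -0.2, -1. , -1.5,  0. , -1.9, -0.2,  0.5, -1.9,  1.3,
       -1.4,  0.6,  0.3, -0.7, -1.5]))
scene crop [[141. 131.]
 [111.  94.]
 [156. 122.]] side [[579. 115.]
 [556.  99.]
 [604.  64.]]
kiln (array([428.52694451, 382.66541938,   1.61091344]), np.float64(1.545320224703545), array([-0.8, -1.5, -0.9,  0.1,  0.8,  0.4,  0.4,  0.6, -0.5,  0.3,  0.8,
       -0.9]))
0 [592.81432513  79.59127759 267.17591401]
0.26 [593.43921172  64.02307423 196.        ]
0.62 [593.05842968  73.50974304  95.82473845]
```

Call:
drive_tool --pt "0 0 -35 0" --pt "0 0 -35 0" --pt "0 0 -30 0" --pt "0 0 0 8.5" --pt "0 0 0 8.5" --pt "0 0 0 8.5" --pt "0 0 0 8.5" --pt "0 0 0 8.5" --pt "0 0 0 8.5" --pt "0 0 0 8.5" --pt "0 0 0 8.5" --pt "0 0 0 8.5" --jaw 0

```text
clock: 1.3
eef_pos: [211.6, 614.3, 338.2]
orientation: [-3.141, 0.001, 1.469]
wrist_force: [-0.3, -0.5, -0.2]
finger_gap: 0.9
gripper_force: 0.0
```

Call:
drive_tool --pt "0 0 0 8.4" --pt "0 0 0 8.4" --pt "0 0 0 8.4" --pt "0 0 0 8.4" --pt "0 0 0 8.4" --pt "0 0 0 8.4" --pt "0 0 0 8.4" --pt "-2 20 0 0" --pt "-2 39 0 0" --pt "-2 39 0 0" --pt "-2 39 0 0" --pt "-2 39 0 0"

```text
clock: 2.5
eef_pos: [279.3, 449.9, 338.3]
orientation: [3.141, 0.001, 0.449]
wrist_force: [0.7, -0.3, 1.0]
finger_gap: 0.7
gripper_force: 0.0
```

Call:
drive_tool --pt "-2 39 0 0" --pt "-2 39 0 0" --pt "-2 39 0 0" --pt "-2 39 0 0" --pt "-2 39 0 0" --pt "-2 39 0 0" --pt "-2 39 0 0" --pt "-2 39 0 0" --pt "-2 39 0 0" --pt "-2 39 0 0" --pt "-2 39 0 0" --pt "-2 39 0 0"

```text
clock: 3.7
eef_pos: [460.4, 18.1, 338.7]
orientation: [-3.141, -0.0, 0.449]
wrist_force: [0.9, 0.6, -0.8]
finger_gap: 0.3
gripper_force: 0.0
```

Call:
drive_tool --pt "-21 29 0 0" --pt "-21 29 0 0" --pt "-21 29 0 0" --pt "-21 29 0 0" --pt "-21 29 0 0" --pt "-21 29 0 0" --pt "-21 29 0 0" --pt "-21 29 0 0" --pt "-21 29 0 0" --pt "-21 29 0 0" --pt "0 0 20 0" --pt "0 0 20 0"

```text
clock: 4.9
eef_pos: [396.1, -334.4, 298.2]
orientation: [3.141, 0.0, 0.446]
wrist_force: [1.0, 0.3, 0.0]
finger_gap: 0.4
gripper_force: 0.0
```

```bash
cat >> h.py <<'E'
def wT(c):
    from scipy.spatial.transform import Rotation as R
    s=c['s'];T=np.eye(4);T[:3,:3]=R.from_euler('xyz',s['orientation']).as_matrix();T[:3,3]=s['eef_pos']
    c['T']=T@c['hand_eye'];return c
E
python3 - <<'E'
from h import *
c=wT(snap('wrist','w1'));cv2.imwrite('pics/w1b.png',cv2.resize(c['img'],(768,576)))
t=.442;R=np.array([[np.cos(t),-np.sin(t),0],[np.sin(t),np.cos(t),0],[0,0,1]])
print(c['s']['eef_pos'],(proj(c,[R@q+[461,-303,0] for q in([0,0,91],[-22,0,131],[60,50,85],[-60,50,85],[-60,-50,85],[60,-50,85])])*1.5).round().tolist())
E
```

```text
[ 396.05703013 -334.38039772  298.20502685] [[390.0, 164.0], [390.0, 196.0], [328.0, 86.0], [334.0, 234.0], [446.0, 234.0], [453.0, 86.0]]
```

View pics/w1b.png

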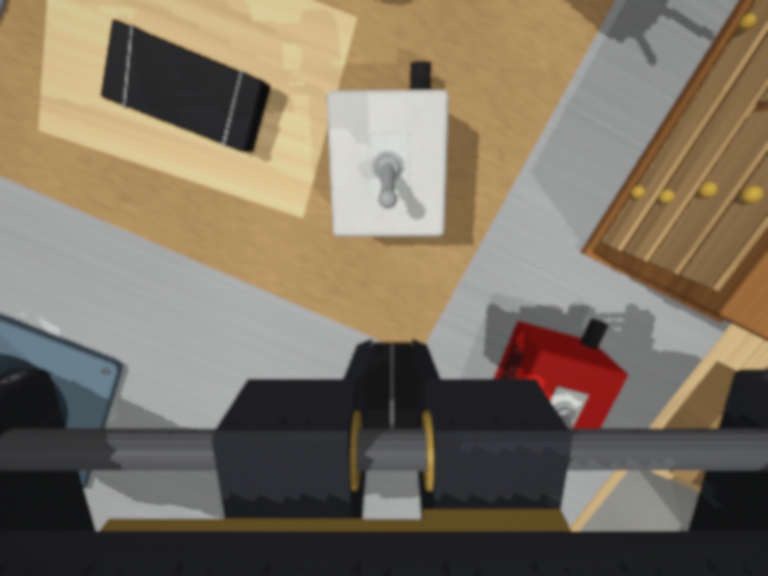

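The wrist view agrees with the fit: the box corners are at (330,92) to (443,235) and the toggle tip is at (387,197), within about 2 mm of prediction. I'll descend in front of the toggle and push.

Call:
drive_tool --pt "0 0 37 0" --pt "0 0 37 0" --pt "0 0 37 0" --pt "0 0 37 0" --pt "0 0 37 0" --pt "15 0 0 0" --pt "15 0 0 0" --pt "10 0 0 0" --pt "10 0 0 0" --pt "10 0 0 0" --pt "9 0 0 0" --pt "0 0 0 0" --force 20

```text
clock: 6.15
eef_pos: [457.9, -304.3, 114.3]
orientation: [3.14, 0.003, 0.448]
wrist_force: [-6.2, -3.5, 5.5]
finger_gap: 0.5
gripper_force: 4.6
```

Call:
drive_tool --pt "2 0 0 0" --pt "2 0 0 0" --pt "0 0 0 0" --pt "0 0 0 0"

```text
clock: 6.55
eef_pos: [458.3, -304.1, 114.2]
orientation: [3.141, 0.006, 0.445]
wrist_force: [-13.2, -6.0, 8.3]
finger_gap: 0.6
gripper_force: 8.4
```

Call:
drive_tool --pt "-6 0 0 0" --pt "-14 0 0 0" --pt "0 0 -35 0" --pt "0 0 -40 0" --pt "0 0 -45 0" --pt "0 0 -50 0" --pt "0 0 -46 0" --pt "20 -19 0 0" --pt "25 -24 0 0"

```text
clock: 7.45
eef_pos: [466.7, -252.4, 331.4]
orientation: [3.14, -0.004, 0.446]
wrist_force: [0.3, 0.7, -1.3]
finger_gap: 0.4
gripper_force: 0.0
```

```bash
python3 - <<'E'
from h import *
a=load('s1');b=load('d1')
print('spray',at_z(a,(555*.64,318*.64),0),at_z(b,(412*.64,268*.64),0),tri(a,(562*.64,282*.64),b,(160+350*.3,110+90*.3)))
print('dish',at_z(a,(418*.64,347*.64),20),'tub',at_z(a,(361*.64,378*.64),93))
s=snap('scene','s2');d=snap('side','d2')
cr=lambda i,x,y:cv2.resize(i[y:y+60,x:x+80],(400,300),interpolation=cv2.INTER_CUBIC)
cv2.imwrite('pics/c2.png',np.hstack([cr(s['img'],150,195),cr(d['img'],220,265)]))
print(d['s']['eef_pos'],d['s']['orientation'],d['s']['wrist_force'])
E
```

```text
spray [726.30208547 389.52404021   0.        ] [703.04304069 368.78755931   0.        ] [710.36626951 377.60680459 186.36148249]
dish [615.90814614  15.50905332  20.        ] tub [ 645.14612713 -168.85935559   93.        ]
[ 469.86040903 -244.8505999   329.75983123] [-3.13848693 -0.0039223   0.45472096] [ 1.66685326  4.09097923 -0.73491055]
```

View pics/c2.png

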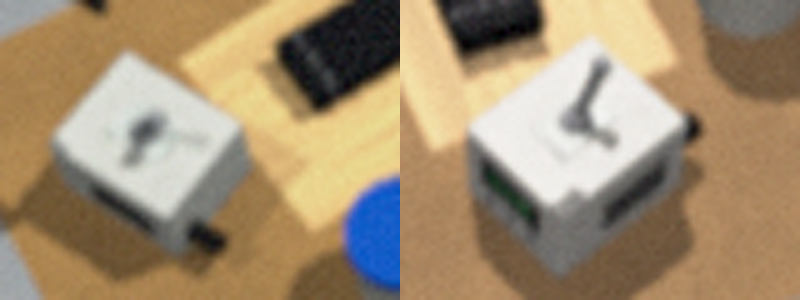

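The toggle is off: its tip is at (602,65) in the side crop, against a predicted (604,64). Next is the pad.

Call:
drive_tool --pt "24 -30 0 0" --pt "24 -30 0 0" --pt "24 -30 0 0" --pt "24 -30 0 0" --pt "24 -30 0 0" --pt "24 -30 0 0" --pt "24 -30 0 0" --pt "22 -28 0 0" --pt "0 0 0 0"

```text
clock: 8.45
eef_pos: [535.0, 51.0, 329.0]
orientation: [-3.14, 0.0, 0.457]
wrist_force: [1.0, -0.3, 0.5]
finger_gap: 0.8
gripper_force: 0.0
```

```bash
python3 - <<'E'
from h import *
c=wT(snap('wrist','w2'));cv2.imwrite('pics/w2b.png',cv2.resize(c['img'],(768,576)))
t=1.611;R=np.array([[np.cos(t),-np.sin(t),0],[np.sin(t),np.cos(t),0],[0,0,1]])
print(c['s']['eef_pos'],c['s']['orientation'],(proj(c,[R@q+[428.5,382.7,0] for q in([-309.5,-152,267],[-338.5,-117,275],[-280.5,-117,259.5],[-280.5,-187,259.5],[-338.5,-187,275])])*1.5).round().tolist())
E
```

```text
[535.03179682  51.00774308 328.95207986] [-3.13990694e+00  2.16869007e-05  4.57225327e-01] [[390.0, 187.0], [414.0, 276.0], [313.0, 225.0], [365.0, 93.0], [478.0, 144.0]]
```

View pics/w2b.png

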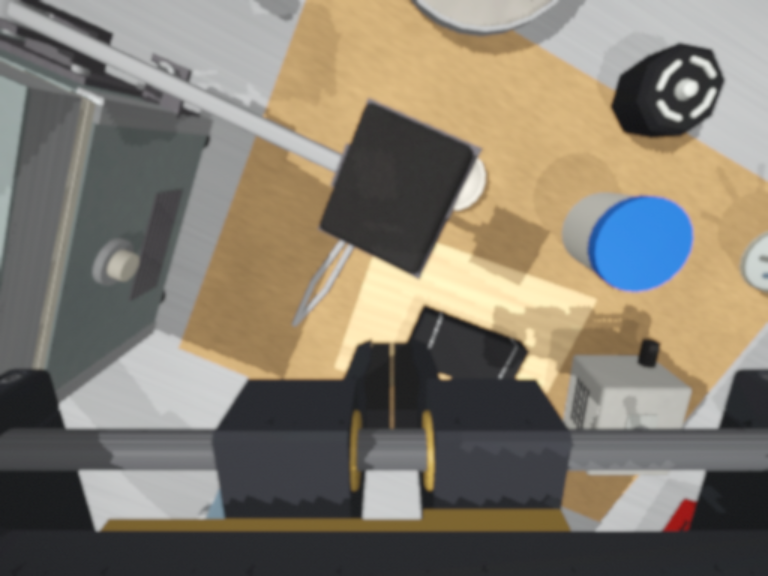

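The pad corners are at (370,100), (480,150), (418,275) and (320,227), so its centre is about (397,188), within about 4 mm of prediction. I'll move over it and press.

Call:
drive_tool --pt "21 3 0 0" --pt "21 3 0 0" --pt "21 3 0 0" --pt "0 0 20 0" --pt "0 0 20 0" --pt "0 0 6 0" --pt "0 0 6 0" --pt "0 0 6 0" --pt "0 0 8 0" --pt "0 0 8 0" --pt "0 0 10 0" --pt "0 0 10 0"

```text
clock: 9.7
eef_pos: [597.7, 59.4, 239.4]
orientation: [3.135, -0.005, 0.445]
wrist_force: [-1.2, -7.4, 13.4]
finger_gap: 0.5
gripper_force: 6.5
```

Call:
drive_tool --pt "0 0 0 0" --pt "0 0 0 0"

```text
clock: 9.9
eef_pos: [596.8, 62.0, 237.7]
orientation: [3.138, -0.003, 0.447]
wrist_force: [0.6, -4.0, 7.7]
finger_gap: 0.6
gripper_force: 3.2
```

Call:
drive_tool --pt "0.5 -1 10 0" --pt "0.5 -1 10 0" --pt "0.5 -1 10 0" --pt "0.5 -1 10 0" --pt "0.5 -1 10 0" --pt "0.5 -1 10 0" --pt "0.5 -1 10 0" --pt "0 0 0 0"

```text
clock: 10.7
eef_pos: [596.6, 69.8, 166.6]
orientation: [3.138, -0.002, 0.447]
wrist_force: [0.3, -5.2, 6.3]
finger_gap: 0.6
gripper_force: 3.6
```

Call:
drive_tool --pt "0 0 10 0" --pt "0 0 10 0" --pt "0 0 10 0" --pt "0 0 10 0" --pt "0 0 10 0" --pt "0 0 8 0" --pt "0 0 5 0" --pt "0 0 0 0" --pt "0 0 0 0"

```text
clock: 11.6
eef_pos: [597.1, 73.6, 104.5]
orientation: [-3.141, -0.004, 0.449]
wrist_force: [1.5, 3.2, 7.2]
finger_gap: 0.5
gripper_force: 2.9
```

Call:
drive_tool --pt "0 0 4 0" --pt "0 0 4 0" --pt "0 0 2 0" --pt "0 0 0 0" --pt "0 0 0 0"

```text
clock: 12.1
eef_pos: [597.8, 74.3, 98.7]
orientation: [-3.137, -0.007, 0.449]
wrist_force: [-12.1, 4.6, 46.1]
finger_gap: 0.3
gripper_force: 20.7
```

Call:
drive_tool --pt "0 0 -2 0" --pt "0 0 0 0" --pt "0 0 0 0" --pt "0 0 0 0" --pt "0 0 0 0" --pt "0 0 0 0"

```text
clock: 12.7
eef_pos: [597.6, 74.2, 99.1]
orientation: [-3.139, -0.006, 0.449]
wrist_force: [-7.9, 4.7, 30.8]
finger_gap: 0.6
gripper_force: 13.8
```

```bash
python3 - <<'E'
from h import *
a=snap('scene','s3');b=snap('side','d3');print(b['s']['eef_pos'],b['s']['wrist_force'])
cr=lambda i,x,y,w,h:cv2.resize(i[y:y+h,x:x+w],(400,300),interpolation=cv2.INTER_CUBIC)
cv2.imwrite('pics/c3.png',np.hstack([cr(a['img'],230,70,200,150),cr(b['img'],140,90,200,150)]))
E
```

```text
[597.64003769  74.21851082  99.15234427] [-8.00743194  3.03026677 31.68113041]
```

View pics/c3.png

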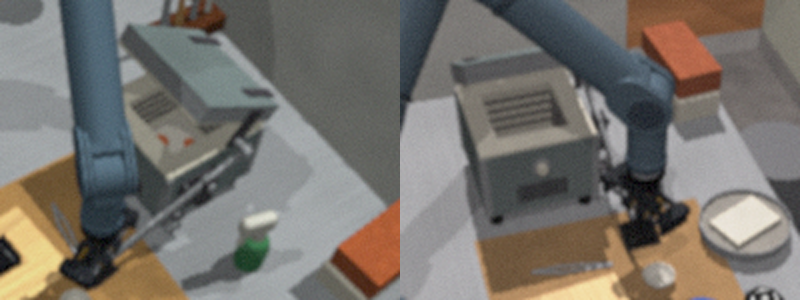

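The lid is fully open, with its edge at about (190,75) in the scene crop. The lever is on its stop, held at about 31 N, and the arm is clear of the lid.

```bash
python3 -c "
from station import env
print(env.finish_job())"
```

```text
the job is handed in; nothing more can be done
None
```

I switched the kiln off, raised the lid with the lever, and handed the job in with the fingers still pressing the lever on its stop at about 31 N; `env.finish_job()` gave no verdict, so I don't know how it was judged.

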